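Hang the burr rack on two spring-keeper hooks

TASK

Pick up the wooden burr rack and hang it on the stand by its two end pins, one in each hook. Press gently, never with more than about 25 N, until both pins have snapped past their rollers and are fully home, and make sure of both before you let go; then let go and leave everything else on the bench where it is.

Things in the scene. Friction and masses are not known exactly. Their poses are not given: they have to be found in the camera images.
- rack_mid (a point): Centre of the burr rack: beech board 18 mm thick (x), 200 wide (y), 70 tall, on two feet 60 x 20 mm at 75 mm either side. Underside 41 mm below this point, top edge 35 above it. Burrs stick up 20 mm from the top edge 55 to 93 mm either side of the middle; the middle 100 mm is free to grasp. 0.28 to 0.46 kg. y along the width, z up. May be hung either way round.
- pin_l (a point): Centre line of the rack's +y end pin where it goes into a hook: round steel, 12 mm diameter, axis along the rack's y, out 43 mm from the board's end to a collar 20 mm across. The point is 120 mm from the rack's middle, 15 mm above rack_mid.
- pin_r (a point): The same on the rack's -y end pin.
- stand: Fixed stand: base plate 110 x 270 x 12 mm, two square posts 195 mm tall, 240 mm apart along its y, and a crossbar clamped across them carrying an upturned steel hook in front (-x) of each post. Origin on the bench midway between the hooks, z up. Each hook is 16 mm wide (y) and opens straight up: a funnel 34 mm wide at its rim, 33 mm above the seat, narrowing to a 14 mm throat from 18 mm down.
- seat_l (a point): NOMINAL centre of a pin fully home in the +y hook, 160 mm above the bench, axes as the stand. Only its x and y are true: the crossbar is clamped by hand, so the real seats lie anywhere up to 21 mm above or below, unmeasured, and the two differ by up to 6 mm (the rack then hangs a little askew). The height must be felt or seen. About 10 mm of play along y.
- seat_r (a point): The same for the -y hook. A white sprung roller in the back of each throat keeps the pin: going down, the pin meets it 15 to 17 mm above its real seat, takes 4 to 8 N per hook to pass (the weight alone is not enough), snaps past 7 mm above the seat and is then pressed on to the rigid hook floor. Both rollers together hold against a pull up of about 5 N beyond the weight.
- bin: Bystander: open blue parts box with loose burrs, 120 x 170 x 35 mm. Origin at its underside.
- pliers: Bystander: combination pliers lying flat, about 160 mm long. Origin at its underside.
- carving: Bystander: small carved white pendant blank, 26 x 70 x 16 mm, lying between stand and rack. Origin at its underside.
- glue: Bystander: small white bottle with a cap, 38 mm across, 85 mm tall, standing between stand and rack. Origin at its underside.
- jig: Bystander: wooden turning blank, disc 70 mm across, 30 mm tall, near the robot. Origin at its underside.

How it is judged:
On the way, in this order (a step that is already met when the one before it is completed fails the run):
1. the rack is lifted clear of the bench (height (world z) of rack_mid above 0.08 m and contact force between the fingers and rack above 1 N), for 0.1 s.
2. both pins are home in the hooks while the fingers still touch the rack (((z of pin_l in the frame of seat_l between -0.025 and 0.025 m and x of pin_l in the frame of seat_l between -0.006 and 0.006 m and z of pin_r in the frame of seat_r between -0.025 and 0.025 m and x of pin_r in the frame of seat_r between -0.006 and 0.006 m) or (z of pin_l in the frame of seat_r between -0.025 and 0.025 m and x of pin_l in the frame of seat_r between -0.006 and 0.006 m and z of pin_r in the frame of seat_l between -0.025 and 0.025 m and x of pin_r in the frame of seat_l between -0.006 and 0.006 m)) and angle between rack_mid's own y axis and vertical between 1.5354 and 1.6062 rad and contact force between rack and stand above 19 N and contact force between the fingers and rack above 1 N), for 0.3 s.
At the end, for the whole second after the job is handed in: Both pins home past their rollers: within 6 mm front to back and 25 mm in height of the seat points, the rack level to 0.035 rad, both rollers squeezing their pins (contacts of rack and stand add up to over 19 N; 25 to 31 N when home, under 16 N with both pins left on the rollers). Let go, at rest (((z of pin_l in the frame of seat_l between -0.025 and 0.025 m and x of pin_l in the frame of seat_l between -0.006 and 0.006 m and z of pin_r in the frame of seat_r between -0.025 and 0.025 m and x of pin_r in the frame of seat_r between -0.006 and 0.006 m) or (z of pin_l in the frame of seat_r between -0.025 and 0.025 m and x of pin_l in the frame of seat_r between -0.006 and 0.006 m and z of pin_r in the frame of seat_l between -0.025 and 0.025 m and x of pin_r in the frame of seat_l between -0.006 and 0.006 m)) and angle between rack_mid's own y axis and vertical between 1.5354 and 1.6062 rad and contact force between rack and stand above 19 N and linear speed of rack below 0.02 m/s and angular speed of rack below 0.1 rad/s); the robot touches nothing.
It fails at once if the rack is let go, above the bench, before both pins are home (height (world z) of rack_mid above 0.1 m and contact force between the fingers and rack below 0.2 N and not (((z of pin_l in the frame of seat_l between -0.025 and 0.025 m and x of pin_l in the frame of seat_l between -0.006 and 0.006 m and z of pin_r in the frame of seat_r between -0.025 and 0.025 m and x of pin_r in the frame of seat_r between -0.006 and 0.006 m) or (z of pin_l in the frame of seat_r between -0.025 and 0.025 m and x of pin_l in the frame of seat_r between -0.006 and 0.006 m and z of pin_r in the frame of seat_l between -0.025 and 0.025 m and x of pin_r in the frame of seat_l between -0.006 and 0.006 m)) and angle between rack_mid's own y axis and vertical between 1.5354 and 1.6062 rad and contact force between rack and stand above 19 N)).
It fails at once if the rack presses on the stand with more than 65 N, all contacts added (contact force between rack and stand above 65 N).
It fails at once if a bystander is moved by more than 30 mm (distance of any of bin, pliers, carving, glue, jig from where it was at the start of the episode above 0.03 m).
It also fails if it takes over 69 s, if anything falls off the work surface, if the arm or the gripper's body presses on something with over 40 N, if the wrist force passes 120 N, or if a joint passes its speed limit or range.

ROBOT

A 6-joint arm with a two-finger parallel gripper is mounted at the origin on the work surface. World frame = base frame: x ahead of the robot, y to its left, z up, the work surface at z = 0. Lengths are in m, angles in rad, forces in N, time in s.
With the tool pointing down it reaches from about 0.275 to 0.825 m from the base axis. Payload 5.2 kg.
Tool frame: the origin (TCP) lies midway between the tips of the shut fingers; the grasp point (between the pads) lies 19 mm behind it (bot.hold_point_z is the distance from the TCP to the grasp point, in m); z points along the fingers, y is the line along which they close (so a half turn about z gives the same grasp; the last joint's range is limited). The gripper opens to 93 mm and grips with 3 to 60 N. Pads are 15 mm wide; open, the fingers measure 128 mm over their backs; the gripper's body (75 mm by 188 mm) begins 65 mm behind the grasp point.
Start: joints at [0.963, 0.259, 1.535, -0, 1.348, -0.203], TCP at [0.217, 0.506, 0.219] pointing down, gripper open.
Joint ranges: [-3.14, 3.14], [-0.91, 2.08], [0.19, 2.58], [-1.22, 4.36], [0.22, 2.71], [-3.12, 3.12]. Speed limits (rad/s): [2.57, 2.57, 3.14, 3.14, 3.14, 3.14].

INTERFACE

Orientations are given as a unit quaternion [w, x, y, z].
In Python, from workcell import bot gives the robot as it stands. Calls block until the motion is done:
- bot.goto(position, orientation): joint-space move of the TCP to a pose.
- bot.movel(position, orientation=None, v=0.15, force_limit=None): straight line of the TCP; orientation=None keeps the orientation; v is the mean speed in m/s. With force_limit (N) it stops when the force on the tool has changed by that much, and returns True; else False.
- bot.move_j(angles): joint-space move.
- bot.set_gripper(opening): finger opening in m; the grip force is fixed at half the most; returns when the fingers have stopped.
- bot.wait(seconds).
- bot.solve_ik(position, orientation): joint angles nearest the present ones, or None.
- bot.read_state(): the state.
- bot.camera(name): name is "side" or "top" or "wrist"; returns a dict with "img" (480x640x3 uint8, red, green, blue), "depth" (480x640 float32, m along the optical axis (not along the pixel's ray), 0 where there is no reading), "fovy" (degrees; the focal length in pixels is half the picture's height over the tangent of half this angle, whatever the lens; pixels are square), "cx", "cy" (the principal point, pixels), "R" (3x3) and "t" (3): a world point X has camera coordinates R X + t; the wrist camera has in their place "mount" (4x4, takes a point from camera to tool coordinates, whose origin is the TCP and whose axes are the flange's). Camera axes: x right, y down, z forward; pixel columns grow to the right and rows downward; lengths in m; the calibration is good to about 2 mm. A picture is of the moment at which its call begins: read the wrist's pose just before it.
A pose or a line that the arm cannot do raises bot.IKError and nothing moves.
- bot.sign_off(): hands the job in; it is judged then, once.
The state is a dict: "time": time; "qpos": joint angles; "joint_vel": joint speeds; "joint_torque": joint torques, N m; "eef_pos": TCP position; "ee_rot": TCP orientation; "wrist_force": force on the tool from outside, world axes, zero at the start; "ft_torque": the same for the moment, N m; "finger_gap": finger opening in m; "grip_force": force on a finger pad.
Only numpy, scipy, OpenCV 4.12 (cv2) and the standard library are available. Lean on these libraries where they do the work, as an engineer would, in place of code of your own. Each camera call takes 0.05 s, during which the arm holds its last target. There are 200 camera calls.

## Working session

There is one attempt and no reset: what is moved stays moved. The work goes in short steps, each a Python script; the robot and the scene stay as the last script left them, time stands still between calls to the robot, and variables do not carry over. Pictures are saved under pics/ and viewed, at most 10 in all, crops included, and the job is handed in when it is done.

```bash
ls; mkdir -p pics
cat > h.py <<'E'
import numpy as np, cv2
from workcell import bot
def world(c,u,v,d=None,T=None):
    f=240/np.tan(np.radians(c["fovy"])/2)
    u=np.asarray(u,float);v=np.asarray(v,float)
    r=np.stack([(u-c["cx"])/f,(v-c["cy"])/f,np.ones_like(u)],-1)
    p=r*np.asarray(d)[...,None]
    return (p-c["t"])@c["R"]   # R^T(p-t)
def cloud(c):
    v,u=np.mgrid[0:480,0:640]
    return world(c,u,v,c["depth"])
E
python3 - <<'E'
from h import *
import pickle
a=bot.camera("top");b=bot.camera("side")
pickle.dump((a,b),open("c.pkl","wb"))
cv2.imwrite("pics/top.png",a["img"][...,::-1]);cv2.imwrite("pics/side.png",b["img"][...,::-1])
for c in(a,b):print(-c["R"].T@c["t"],c["R"][2],c["fovy"],c["cx"],c["cy"],(c["depth"]>0).mean())
print(bot.read_state())
E
```

```text
pics
[0.42933472 0.00909147 0.99060843] [ 0.16317295 -0.00168331 -0.98659604] 57.44555815699846 322.35072826059843 240.76718273725714 0.99599609375
[ 0.17570005 -0.65026786  0.70249005] [ 0.43193603  0.67129086 -0.60232868] 49.04698137728025 320.4812994856243 242.8339395738499 0.9959798177083333
{'time': 0.1, 'qpos': array([ 9.63203682e-01,  2.59242113e-01,  1.53594392e+00,  1.59936442e-05,
        1.34802018e+00, -2.02794925e-01]), 'joint_vel': array([ 0.00038857, -0.00059812, -0.00502338,  0.00143165,  0.0006739 ,
       -0.00014107]), 'joint_torque': array([ 1.32511494e-03, -4.38210690e+01, -2.84639901e+01,  7.19928648e-02,
        3.61536245e-02, -4.58254533e-05]), 'eef_pos': array([0.21629615, 0.50515667, 0.21792785]), 'ee_rot': array([-3.25196142e-04,  2.01021471e-01,  9.79586503e-01, -7.38377117e-04]), 'wrist_force': array([ 0.39660789, -0.9836413 , -0.30907878]), 'ft_torque': array([ 0.01110201, -0.01028142,  0.01257873]), 'grip_force': 0.0, 'finger_gap': 0.09346166855277886}
```

View pics/top.png

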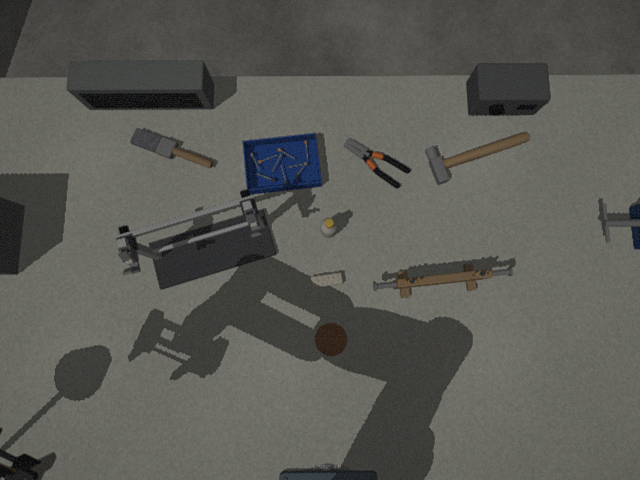

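View pics/side.png

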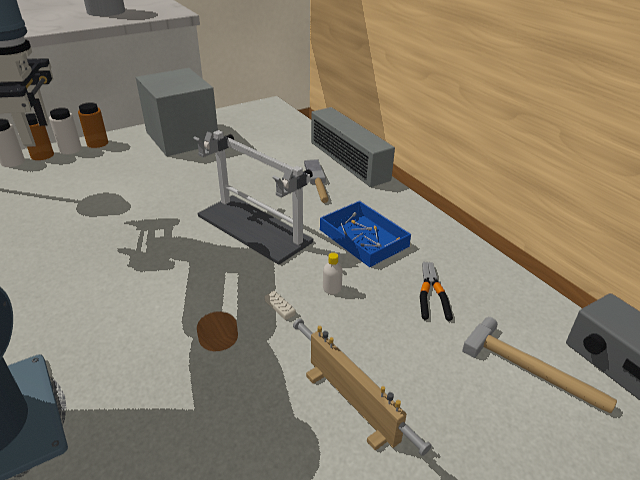

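The top view shows the stand around (200,235) and the rack around (445,278). The glue is at (328,228), the carving at (328,278) and the jig at (331,340). In the side view the hooks are near (210,143) and (290,182). Next I'll use depth for the geometry.

Run:
```python
from h import *
import pickle
a,b=pickle.load(open("c.pkl","rb"))
Ps=[cloud(a),cloud(b)]
# rack: board points
for n,c,P,(u0,u1,v0,v1) in(("top",a,Ps[0],(365,525,250,305)),("side",b,Ps[1],(285,440,310,460))):
    Q=P[v0:v1,u0:u1].reshape(-1,3);I=c["img"][v0:v1,u0:u1].reshape(-1,3)
    hsv=cv2.cvtColor(c["img"],cv2.COLOR_RGB2HSV)[v0:v1,u0:u1].reshape(-1,3)
    m=Q[:,2]>.025
    r=cv2.minAreaRect(Q[m][:,:2].astype(np.float32));print(n,"all",r,m.sum())
    w=m&(hsv[:,1]>90)&(hsv[:,0]<25)
    for lo,hi in((.03,.068),(.070,.082)):
        k=w&(Q[:,2]>lo)&(Q[:,2]<hi)
        if k.sum()>20: print(n,lo,cv2.minAreaRect(Q[k][:,:2].astype(np.float32)),np.median(Q[k],0),k.sum())
# stand
for n,P,(u0,u1,v0,v1) in(("top",Ps[0],(100,290,180,295)),("side",Ps[1],(190,325,120,265))):
    Q=P[v0:v1,u0:u1].reshape(-1,3)
    for lo,hi in((.006,.018),(.13,.16),(.16,.19),(.188,.22)):
        k=(Q[:,2]>lo)&(Q[:,2]<hi)
        if k.sum()>5: print(n,lo,cv2.minAreaRect(Q[k][:,:2].astype(np.float32)),k.sum())
A=cv2.resize(a["img"][180:295,100:290],None,fx=4,fy=4,interpolation=cv2.INTER_CUBIC)
B=cv2.resize(b["img"][120:265,185:325],None,fx=4.1,fy=4.1,interpolation=cv2.INTER_CUBIC)
cv2.imwrite("pics/topz.png",A[...,::-1]);cv2.imwrite("pics/sidez.png",B[...,::-1])
```

```text
top all ((0.49033215641975403, -0.19042228162288666), (0.04430362582206726, 0.41490110754966736), 10.904967308044434) 1219
top 0.03 ((0.49173179268836975, -0.23941311240196228), (0.006461875047534704, 0.1810714602470398), 3.7600462436676025) [ 0.49059461 -0.23015476  0.05423115] 39
top 0.07 ((0.5012785196304321, -0.2466622292995453), (0.018073683604598045, 0.1977774202823639), 5.950319290161133) [ 0.50032878 -0.24390987  0.07671156] 606
side all ((0.40910351276397705, -0.4158065915107727), (0.6357402801513672, 0.18338820338249207), 61.220481872558594) 4078
side 0.03 ((0.49294570088386536, -0.2494019865989685), (0.017333460971713066, 0.1994069516658783), 10.372254371643066) [ 0.49459528 -0.26574947  0.04947641] 1534
side 0.07 ((0.5006707906723022, -0.24810829758644104), (0.0185763668268919, 0.19880525767803192), 5.767062664031982) [ 0.50032163 -0.26013443  0.0753773 ] 1281
top 0.006 ((0.601922869682312, 0.24260422587394714), (0.26350289583206177, 0.3253169655799866), 1.9886562824249268) 5042
top 0.13 ((0.5766880512237549, 0.25412362813949585), (0.06717110425233841, 0.2614826560020447), 16.847599029541016) 72
top 0.16 ((0.5868011116981506, 0.26026594638824463), (0.0912323072552681, 0.2696434259414673), 17.034927368164062) 1716
top 0.188 ((0.5696737766265869, 0.2555084824562073), (0.06900863349437714, 0.25626784563064575), 16.956485748291016) 440
side 0.006 ((0.6534908413887024, 0.3820868730545044), (0.5625284314155579, 0.3807313144207001), 64.66007232666016) 3713
side 0.13 ((0.5770574808120728, 0.25431573390960693), (0.06863217055797577, 0.2663041055202484), 16.397645950317383) 314
side 0.16 ((0.5881638526916504, 0.2582959532737732), (0.0939413532614708, 0.26665791869163513), 16.462100982666016) 1495
side 0.188 ((0.5690910220146179, 0.25712132453918457), (0.07095976173877716, 0.26170846819877625), 16.775663375854492) 283
```

View pics/topz.png

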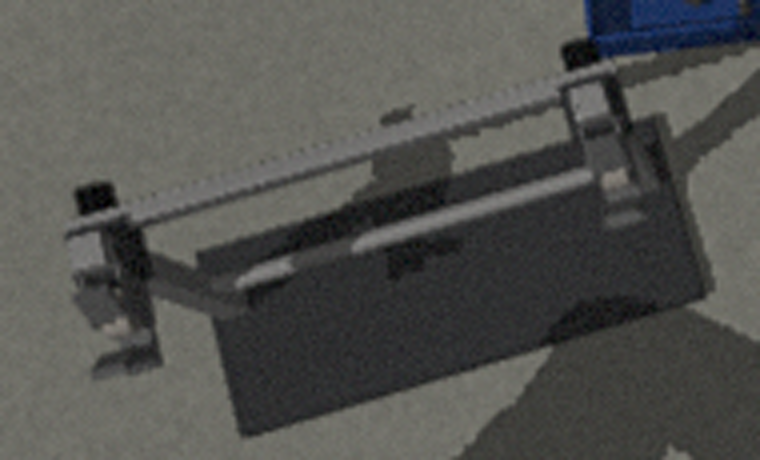

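View pics/sidez.png

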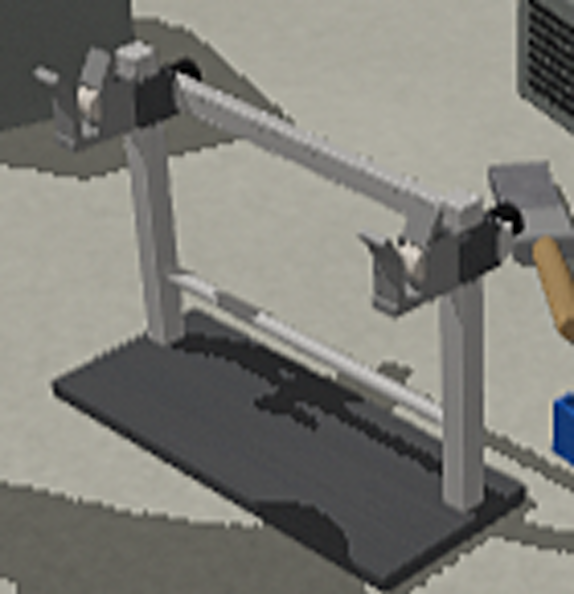

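The zooms show both hooks clearly, opening upward and forward of the posts, with white rollers at about (88,105) and (410,260) in the side zoom. The stand's yaw is about 16.8°. Next I'll plot the hook profiles in the stand frame.

Run:
```python
from h import *
import pickle
a,b=pickle.load(open("c.pkl","rb"))
for n,c,win in(("top",a,(100,290,180,295)),("side",b,(190,325,120,265))):
    # base plate yaw via dark mask contour
    P=cloud(c);u0,u1,v0,v1=win
    Q=P[v0:v1,u0:u1].reshape(-1,3);k=(Q[:,2]>.13)&(Q[:,2]<.24)
th=np.radians(16.8);X=np.array([np.cos(th),np.sin(th)]);Y=np.array([-X[1],X[0]])
o=np.array([.577,.256])
im=np.full((560,800,3),255,np.uint8)
for n,c,win,col in(("top",a,(100,290,180,295),(255,0,0)),("side",b,(190,325,120,265),(0,0,255))):
    P=cloud(c);u0,u1,v0,v1=win;Q=P[v0:v1,u0:u1].reshape(-1,3)
    x=(Q[:,:2]-o)@X;y=(Q[:,:2]-o)@Y;z=Q[:,2]
    for i,s in enumerate((1,-1)):
        k=(abs(y-s*.12)<.025)&(z>.12)&(z<.23)&(abs(x)<.07)
        for xx,zz in zip(x[k],z[k]):cv2.circle(im,(int(200+400*i+xx*2800),int(540-(zz-.12)*4800)),1,col,-1)
        f=k&(x<-.018)
        print(n,s,"front-part y pct",np.percentile(y[f],[2,10,50,90,98]).round(4),"z",np.percentile(z[f],[2,50,98]).round(4),"x",np.percentile(x[f],[2,50]).round(4),f.sum())
    k=(abs(y)<.09)&(z>.12)&(z<.22)
    for s in(-.08,-.04,0,.04,.08):
        q=k&(abs(y-s)<.02);print("bar",s,np.percentile(x[q],[3,50,97]).round(4),np.percentile(z[q],[3,50,97]).round(4),q.sum())
for g in range(-6,7,2):
    for i in(0,1):cv2.putText(im,str(g),(200+400*i+int(g*28),555),0,.4,(0,0,0));cv2.line(im,(200+400*i+int(g*28),0),(200+400*i+int(g*28),540),(200,200,200),1)
for z in np.arange(.12,.23,.01):
    y0=int(540-(z-.12)*4800);cv2.line(im,(0,y0),(800,y0),(200,200,200),1);cv2.putText(im,f"{z:.2f}",(0,y0),0,.4,(0,0,0))
cv2.imwrite("pics/prof.png",im)
```

```text
top 1 front-part y pct [0.1129 0.1133 0.1182 0.1269 0.1286] z [0.1572 0.1799 0.2028] x [-0.0414 -0.0321] 147
top -1 front-part y pct [-0.1265 -0.1262 -0.1194 -0.1128 -0.1117] z [0.1572 0.1885 0.2015] x [-0.0409 -0.0327] 94
bar -0.08 [0.0313 0.0343 0.0411] [0.1639 0.1766 0.1789] 113
bar -0.04 [0.0312 0.0342 0.0411] [0.163  0.1765 0.1801] 152
bar 0 [0.031  0.0344 0.041 ] [0.1645 0.1764 0.1789] 151
bar 0.04 [0.0312 0.034  0.0408] [0.1634 0.1762 0.1796] 154
bar 0.08 [0.031  0.0344 0.0408] [0.1638 0.1762 0.1796] 114
side 1 front-part y pct [0.1126 0.1138 0.1179 0.1272 0.1312] z [0.1562 0.1751 0.2013] x [-0.04   -0.0315] 138
side -1 front-part y pct [-0.1269 -0.1262 -0.1212 -0.1125 -0.1098] z [0.1545 0.1734 0.1987] x [-0.0402 -0.0316] 173
bar -0.08 [0.0306 0.034  0.0412] [0.1618 0.1743 0.1775] 67
bar -0.04 [0.0303 0.0333 0.0412] [0.1618 0.172  0.1772] 125
bar 0 [0.0306 0.0335 0.0411] [0.1613 0.1715 0.1774] 121
bar 0.04 [0.0298 0.0331 0.0421] [0.1616 0.172  0.1772] 113
bar 0.08 [0.0307 0.0333 0.042 ] [0.1617 0.1726 0.1771] 82
```

View pics/prof.png

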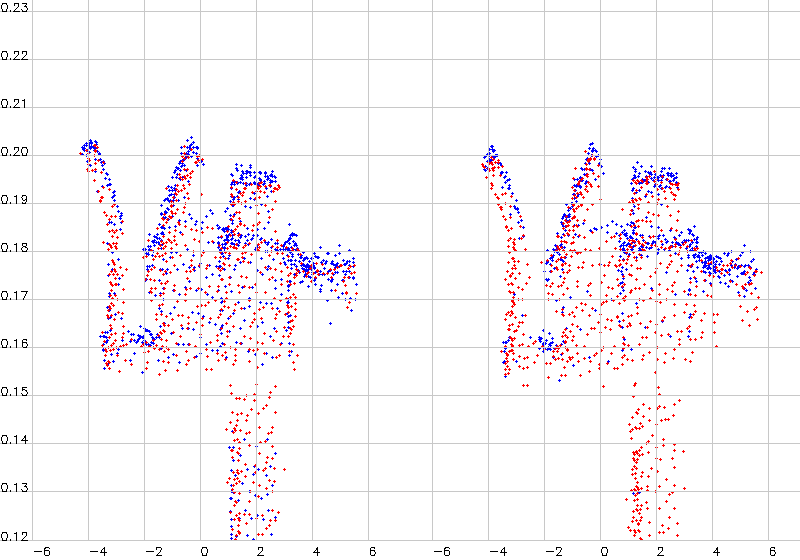

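The profile shows each hook's tips at x' = -0.040 and -0.0035, with rims at about 0.202 (left) and 0.200 (right) and floors at about 0.162. That puts the seats at x' ≈ -0.0215, z ≈ 0.168 and 0.167, which agrees with rim = seat + 33 mm. I'll grasp the rack now.

```bash
cat >> h.py <<'E'
from scipy.spatial.transform import Rotation as Ro
def quat(yaw,s=1):   # tool z down, tool y = s*(cos yaw, sin yaw)
    y=s*np.array([np.cos(yaw),np.sin(yaw),0]);z=np.array([0,0,-1.]);x=np.cross(y,z)
    q=Ro.from_matrix(np.c_[x,y,z]).as_quat();return q[[3,0,1,2]]
YR=np.radians(5.86);YS=np.radians(16.8)
RACK=np.array([.501,-.2474])
XS=np.array([np.cos(YS),np.sin(YS)]);YV=np.array([-XS[1],XS[0]])
SEAT=np.array([.577,.256])-.0215*XS+.0005*YV
E
python3 - <<'E'
from h import *
print(SEAT, bot.hold_point_z)
for s in(1,-1):
    print(s,bot.solve_ik([*RACK,.2],quat(YR,s)),bot.solve_ik([*SEAT,.2],quat(YS,s)))
p=bot.read_state()["eef_pos"]
best=min((1,-1),key=lambda s:9 if (j:=bot.solve_ik([*RACK,.2],quat(YR,s))) is None else abs(j[5]))
open("s.txt","w").write(str(best));print(best)
bot.movel([p[0],p[1],.3],v=.2)
bot.goto([*RACK,.3],quat(YR,best))
bot.movel([*RACK,.16],v=.2)
c=bot.camera("wrist");cv2.imwrite("pics/w.png",c["img"][...,::-1])
print(bot.read_state()["eef_pos"],bot.read_state()["time"])
E
```

```text
[0.55627311 0.25026448] 0.0188
1 [-6.58306203e-01  2.87268879e-01  1.54271136e+00 -4.44089210e-16
  1.31161242e+00 -7.60582497e-01] [ 2.40106380e-01  3.78068151e-01  1.41225707e+00 -4.44089210e-16
  1.35126744e+00 -5.31089348e-02]
-1 [-6.58306203e-01  2.87268879e-01  1.54271136e+00 -4.44089210e-16
  1.31161242e+00  2.38101016e+00] [ 2.40106380e-01  3.78068151e-01  1.41225707e+00 -4.44089210e-16
  1.35126744e+00  3.08848372e+00]
1
[ 0.50192893 -0.24791605  0.16149102] 4.3917
```

View pics/w.png

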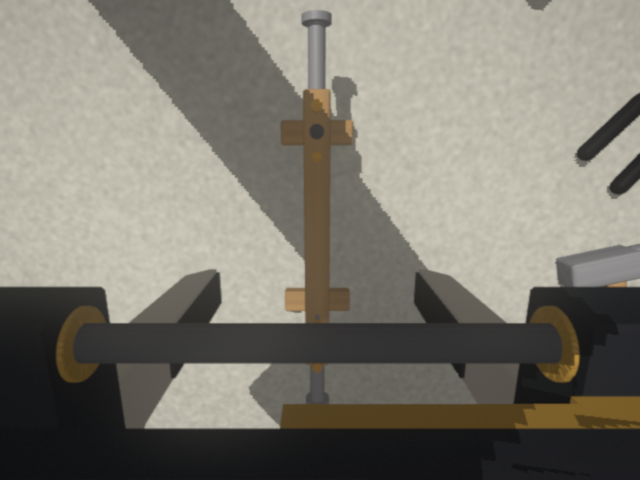

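The wrist view shows the rack standing vertical at column ~317, centred between the fingers and parallel to them. I'll grasp it, lift it and carry it over the hooks.

Run:
```python
from h import *
S=bot.read_state
print("touch",bot.movel([*RACK,.039],v=.1,force_limit=12))
f0=S()["wrist_force"]
bot.set_gripper(0.0);s=S();print(s["finger_gap"],s["grip_force"],s["eef_pos"],f0)
bot.movel([*RACK,.06],v=.05)
bot.movel([*RACK,.28],v=.15);bot.wait(.2)
s=S();print("lifted",s["finger_gap"],s["grip_force"],s["wrist_force"],s["ft_torque"],s["eef_pos"],s["time"])
# straight line + turn, slow enough
bot.movel([*SEAT,.28],quat(YS),v=.15);bot.wait(.2)
s=S();print(s["eef_pos"],s["wrist_force"],s["ft_torque"],s["time"])
import pickle
a,b=bot.camera("top"),bot.camera("side");pickle.dump((a,b),open("d.pkl","wb"))
cv2.imwrite("pics/s2.png",b["img"][...,::-1])
w=bot.camera("wrist");cv2.imwrite("pics/w2.png",w["img"][...,::-1])
```

```text
touch False
0.017608318914195172 29.99884933233261 [ 0.50107037 -0.24739977  0.03895453] [-1.28290108 -0.51506637 -0.00379957]
lifted 0.018028240514120962 29.998027682304382 [ 0.23862171 -0.41809734 -3.74000882] [-0.06493135  0.08600506  0.00808974] [ 0.50081467 -0.24727293  0.27936628] 9.2833
[0.55630338 0.25011711 0.28007305] [ 0.39399657 -0.23370194 -2.29854032] [-0.07358822  0.06549301 -0.03426518] 12.975
```

View pics/s2.png

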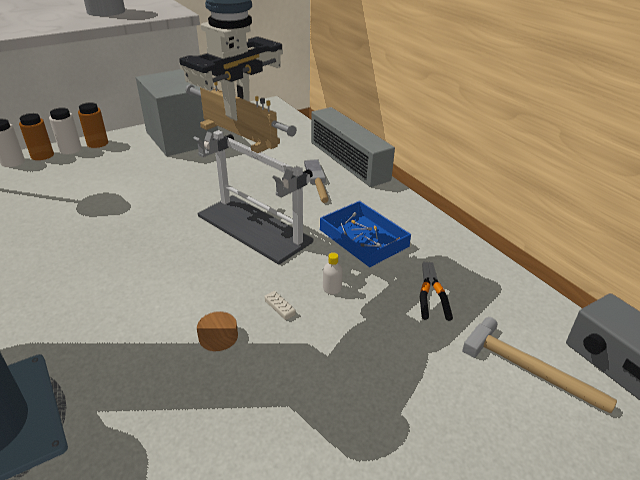

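The side view shows the rack held over the stand, with its near pin at (287,130) above the hook at (290,180). Before lowering, I'll check from depth how it sits in the fingers.

Run:
```python
from h import *
import pickle
a,b=pickle.load(open("d.pkl","rb"))
for n,c in(("top",a),("side",b)):
    P=cloud(c).reshape(-1,3);hsv=cv2.cvtColor(c["img"],cv2.COLOR_RGB2HSV).reshape(-1,3)
    L=np.c_[(P[:,:2]-SEAT)@XS,(P[:,:2]-SEAT)@YV,P[:,2]]
    near=(abs(L[:,0])<.03)&(abs(L[:,1])<.16)&(L[:,2]>.23)&(L[:,2]<.345)
    w=near&(hsv[:,1]>90)&(hsv[:,0]<25)&(abs(L[:,1])<.105)
    f=w&(L[:,2]>.25)&(L[:,2]<.30)
    if f.sum()>20: print(n,"face: x pct",np.percentile(L[f,0],[3,50,97]).round(4),"y",np.percentile(L[w,1],[1,99]).round(4),"dx/dy",np.polyfit(L[f,1],L[f,0],1).round(4),f.sum())
    for s in(1,-1):
        p=near&(s*L[:,1]>.105)&(s*L[:,1]<.135)
        if p.sum()>4: print(n,"pin",s,"x",np.percentile(L[p,0],[5,50,95]).round(4),"z",np.percentile(L[p,2],[5,50,95]).round(4),p.sum())
```

```text
top face: x pct [-0.0276 -0.0095 -0.0086] y [-0.1002  0.0644] dx/dy [-0.0022 -0.013 ] 288
top pin -1 x [-0.006  -0.0018  0.0042] z [0.2986 0.3024 0.3046] 138
side face: x pct [-0.0194 -0.008   0.0014] y [-0.1006  0.0957] dx/dy [-0.0151 -0.0083] 1647
side pin 1 x [-0.006  -0.0039  0.0006] z [0.293  0.2995 0.3027] 55
side pin -1 x [-0.0067 -0.0037  0.0023] z [0.2935 0.2997 0.3027] 86
```

The grip is good: both pin tops are at about 0.3027 (TCP + 17 mm to the centre), the rack is level, and x is centred to about 1 mm. I'll lower it with force watching.

Run:
```python
from h import *
S=bot.read_state
print(bot.movel([*SEAT,.200],v=.1,force_limit=8))
bot.wait(.2);s=S();f0=s["wrist_force"];print("base",f0,s["eef_pos"],s["ft_torque"],s["time"])
z=.200
while z>.160:
    z-=.002
    hit=bot.movel([*SEAT,z],v=.03,force_limit=12)
    s=S();d=s["wrist_force"]-f0
    print(round(z,4),s["eef_pos"].round(4)[2],d.round(1),s["ft_torque"].round(2),hit,round(s["time"],2))
    if hit or np.hypot(d[0],d[1])>10 or d[2]>8: break
```

```text
False
base [ 1.03369105  0.60942221 -2.68811454] [0.55666947 0.25037538 0.20081904] [-0.0589581   0.03205012 -0.01934546] 14.275
0.198 0.1979 [-1.2 -0.6 -0.3] [-0.06  0.03  0.04] False 14.53
0.196 0.1957 [-1.  -0.4 -0.6] [-0.07  0.03  0.02] False 14.78
0.194 0.1938 [ 0.5 -1.  -1.3] [-0.07  0.02 -0.01] False 15.03
0.192 0.1918 [-0.4 -1.3 -0.6] [-0.05  0.08  0.01] False 15.28
0.19 0.1898 [-1.7  0.1  0. ] [-0.09  0.04 -0.05] False 15.53
0.188 0.1878 [-1.2 -1.1 -1.1] [-0.05  0.02 -0.  ] False 15.78
0.186 0.1858 [-1.3 -0.3 -0. ] [-0.09  0.03  0.02] False 16.02
0.184 0.1838 [-1.4 -1.  -0.5] [-0.07  0.04 -0.  ] False 16.27
0.182 0.1818 [-1.1 -0.4 -0.5] [-0.04  0.05  0.01] False 16.52
0.18 0.1798 [-0.3  0.3 -0.8] [-0.04  0.06 -0.01] False 16.77
0.178 0.1778 [-0.6 -1.1  0.2] [-0.08  0.08 -0.04] False 17.02
0.176 0.1758 [-0.5  0.4 -0.7] [-0.06  0.03  0.05] False 17.27
0.174 0.1738 [-1.  -1.7 -1. ] [-0.04  0.09  0.03] False 17.52
0.172 0.1718 [-1.  -0.5  0. ] [-0.09  0.04 -0.02] False 17.77
0.17 0.1699 [-0.7 -0.1 -0.8] [-0.06 -0.04 -0.03] False 18.02
0.168 0.1679 [ 0.6 -0.3 -1.3] [-0.04 -0.17 -0.01] False 18.27
0.166 0.1664 [-0.1 -1.7  3.3] [0.08 0.04 0.04] False 18.52
0.164 0.1651 [-2.2 -1.5  7.3] [-0.16  0.3   0.03] False 18.77
0.162 0.1631 [-2.2 -1.1  8. ] [-0.26  0.28  0.02] False 19.02
```

The rollers met at TCP 0.167, as predicted, so home should be at TCP ≈ 0.150. I'll press on in 1 mm steps with a 20 N ceiling.

Run:
```python
from h import *
S=bot.read_state
f0=np.array([.2,.0,-3.2])
z=.162
while z>.142:
    z-=.001
    d=S()["wrist_force"]-f0
    hit=bot.movel([*SEAT,z],v=.02,force_limit=max(3,20-d[2]))
    s=S();d=s["wrist_force"]-f0
    print(round(z,4),s["eef_pos"].round(4),d.round(1),s["ft_torque"].round(2),hit,round(s["time"],2))
    if hit or d[2]>17 or np.hypot(d[0],d[1])>12: break
```

```text
0.161 [0.5565 0.2503 0.1621] [-1.4 -0.  10.1] [-0.2   0.3  -0.01] False 19.27
0.16 [0.5565 0.2503 0.1611] [-1.1 -0.4  8.9] [-0.22  0.32  0.07] False 19.52
0.159 [0.5565 0.2503 0.1599] [-1.2  0.4  9. ] [-0.22  0.27  0.1 ] False 19.77
0.158 [0.5565 0.2503 0.1588] [-1.1 -1.1  7.9] [-0.21  0.28 -0.01] False 20.02
0.157 [0.5565 0.2503 0.1574] [-0.3 -0.5  8.5] [-0.24  0.16  0.03] False 20.27
0.156 [0.5565 0.2503 0.1559] [ 0.7 -0.6  6.7] [-0.12 -0.03  0.04] False 20.52
0.155 [0.5565 0.2503 0.1547] [ 1.9 -0.3  5.4] [-0.05 -0.19  0.01] False 20.77
0.154 [0.5565 0.2503 0.1538] [ 2.  -0.4  4.7] [-0.12 -0.32  0.07] False 21.02
0.153 [0.5564 0.2503 0.1528] [3.5 0.7 3.7] [-0.06 -0.48  0.08] False 21.27
0.152 [0.5565 0.2503 0.1519] [4.  0.1 2.6] [-0.08 -0.53  0.06] False 21.52
0.151 [0.5564 0.2503 0.1509] [5.1 0.9 2.8] [-0.   -0.59  0.02] False 21.77
0.15 [0.5565 0.2503 0.1501] [ 2.5 -0.3  3.9] [ 0.34 -0.48  0.1 ] False 22.02
0.149 [0.5565 0.2503 0.15  ] [ 1.6 -0.5  9.5] [ 0.26 -0.09  0.04] False 22.27
0.148 [0.5565 0.2503 0.15  ] [ 0.8 -1.9 13.7] [0.12 0.22 0.05] False 22.52
0.147 [0.5565 0.2503 0.1499] [-1.6 -2.8 18. ] [0.02 0.54 0.01] False 22.77
```

There was a hard stop at TCP 0.150. The moment showed one floor touched first, then balanced as the second one took load. I'll ease the press and check both pin heights by camera before letting go.

Run:
```python
from h import *
S=bot.read_state
bot.movel([*SEAT,.1495],v=.02);bot.wait(.3)
s=S();print(s["eef_pos"],s["wrist_force"],s["ft_torque"],s["time"])
a,b=bot.camera("top"),bot.camera("side")
for n,c in(("top",a),("side",b)):
    P=cloud(c).reshape(-1,3)
    L=np.c_[(P[:,:2]-SEAT)@XS,(P[:,:2]-SEAT)@YV,P[:,2]]
    for sg in(1,-1):
        for nm,lo,hi in(("inner pin",.1015,.110),("outer pin",.130,.142),("collar",.144,.16)):
            p=(abs(L[:,0])<.012)&(sg*L[:,1]>lo)&(sg*L[:,1]<hi)&(L[:,2]>.14)&(L[:,2]<.215)
            if p.sum()>3: print(n,nm,sg,"x",np.median(L[p,0]).round(4),"ztop",np.percentile(L[p,2],[50,95]).round(4),p.sum())
B=cv2.resize(b["img"][60:200,170:330],None,fx=4,fy=4,interpolation=cv2.INTER_CUBIC)
cv2.imwrite("pics/s3.png",B[...,::-1])
```

```text
[0.55646342 0.25027755 0.1499768 ] [ 3.03553151 -1.18990268  5.99473367] [ 0.20848773 -0.2813686   0.0553195 ] 23.35
top outer pin 1 x -0.0002 ztop [0.1738 0.177 ] 36
top collar 1 x -0.0017 ztop [0.1762 0.1783] 21
top inner pin -1 x -0.0014 ztop [0.1713 0.1752] 27
top outer pin -1 x -0.0014 ztop [0.1708 0.1742] 39
top collar -1 x -0.002 ztop [0.1751 0.1775] 29
side collar 1 x -0.0076 ztop [0.1646 0.1664] 4
side inner pin -1 x -0.0044 ztop [0.1753 0.185 ] 13
side outer pin -1 x -0.0036 ztop [0.1693 0.1722] 27
side collar -1 x 0.0004 ztop [0.1666 0.1747] 62
```

View pics/s3.png

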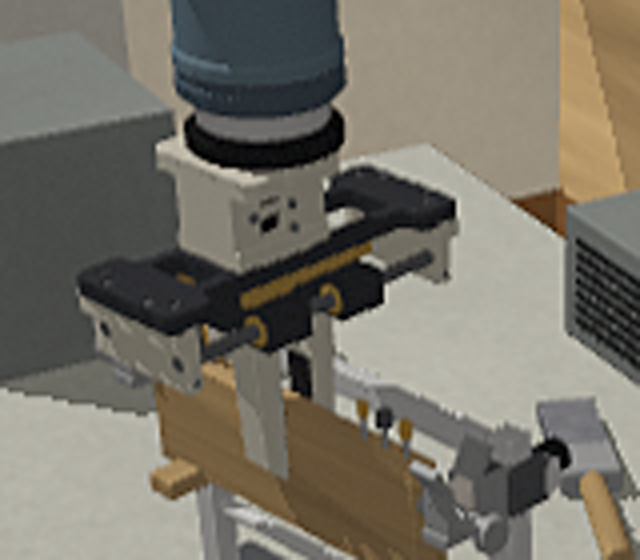

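The close-up shows the near pin down in its hook, at about (490,530). Pin tops read 0.177 and 0.1745, so the centres are about 0.170 and 0.168. Those match seats on the floors and are well under the 7 mm that a pin on a roller would show. One more gentle press, then release with a small opening so the fingers clear the crossbar.

Run:
```python
from h import *
S=bot.read_state
bot.movel([*SEAT,.1470],v=.02,force_limit=14);bot.wait(.4)
s=S();print("press",s["eef_pos"],s["wrist_force"],s["ft_torque"])
bot.movel([*SEAT,.1498],v=.02);bot.wait(.2)
bot.set_gripper(.042);bot.wait(.3)
s=S();print("open",s["finger_gap"],s["grip_force"],s["eef_pos"],s["wrist_force"],s["time"])
print(bot.movel([*SEAT,.29],v=.08,force_limit=6));bot.wait(.2)
s=S();print(s["eef_pos"],s["wrist_force"],s["time"])
p=s["eef_pos"]
a=bot.camera("top");b=bot.camera("side")
for n,c in(("top",a),("side",b)):
    P=cloud(c).reshape(-1,3)
    L=np.c_[(P[:,:2]-SEAT)@XS,(P[:,:2]-SEAT)@YV,P[:,2]]
    for sg in(1,-1):
        p=(abs(L[:,0])<.012)&(sg*L[:,1]>.130)&(sg*L[:,1]<.142)&(L[:,2]>.14)&(L[:,2]<.215)
        if p.sum()>3: print(n,sg,"x",np.median(L[p,0]).round(4),"ztop",np.percentile(L[p,2],[50,95]).round(4),p.sum())
cv2.imwrite("pics/s4.png",b["img"][...,::-1])
```

```text
press [0.55652734 0.25027889 0.14993383] [-3.88973543 -1.12071803  4.70563123] [0.1450379  0.63829496 0.07541574]
open 0.04194877019278175 0.0 [0.55630534 0.25024052 0.14985677] [ 0.04647777 -0.45785742  0.30465909] 25.425
False
[0.55618814 0.2502145  0.28974799] [-0.60766085 -0.90380086 -1.01630162] 27.525
top -1 x -0.0014 ztop [0.1711 0.1741] 39
side 1 x -0.007 ztop [0.174  0.1847] 9
side -1 x -0.0035 ztop [0.1695 0.1734] 27
```

View pics/s4.png

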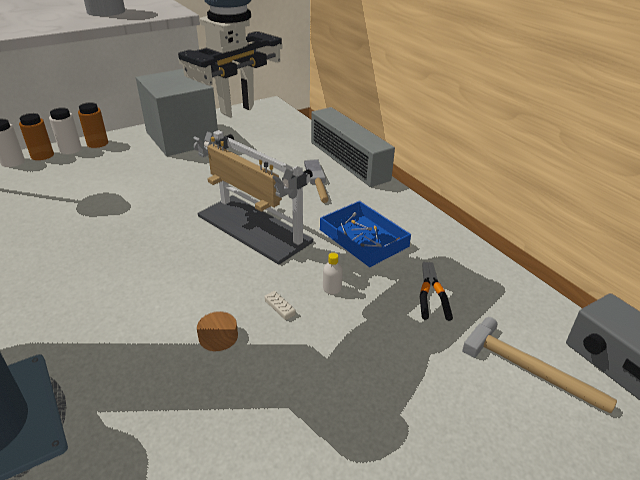

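The rack hangs free and parallel to the crossbar (board from (210,150) to (278,205)), and the gripper is clear with the bystanders unmoved.

```bash
python3 -c "
from workcell import bot
print(bot.sign_off())"
```

```text
the job is handed in; nothing more can be done
None
```

The rack hangs on the stand with both pins pressed past their rollers to the hook floors (press stayed under about 20 N), the gripper is clear, the bystanders look unmoved, and the job was handed in at about 28 s; after release only the -y pin's height could be re-measured clearly, and the hand-in gave no verdict.

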